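# Set the length stop with a flat screwdriver

### The arm

A 7-joint arm with a two-finger parallel gripper is mounted at the origin on a cart in front of the work surface, level with it; the furniture and walls round the work are solid. World frame = base frame: x ahead of the robot, y to its left, z up, the work surface at z = 0. Lengths are in mm, angles in rad, forces in N, time in s.
With the tool pointing down it reaches from about 400 to 875 mm from the base axis. Payload 19.3 kg.
Tool frame: the origin (TCP) lies at the very end of the fingers, on their centre line; the grasp point (between the pads) lies 19 mm behind it (grip_point_offset is the z of the grasp point in the tool frame, in mm); z points along the fingers, x is the direction in which the jaws open and shut, and the axes are right-handed (so a half turn about z gives the same grasp; the last joint's range is limited). The gripper opens to 85 mm and grips with 20 to 120 N. Pads are 22 mm wide; open, the fingers measure 114 mm over their backs; the gripper's body (76 mm by 85 mm) begins 54 mm behind the grasp point. The pads swing forward as they close: fully open they stand 13 mm farther back than shut.
Start: joints at [-1.409, 0.521, -0.036, 1.599, 0.021, 1.021, -0.113], TCP at [143.601, 608.271, 231.291] pointing down, gripper open.
Joint ranges: [-2.91, 2.91], [-0.3, 2.13], [-1.5, 1.42], [0.17, 2.43], [-1.26, 4.41], [0.16, 1.93], [-2.52, 2.52]. Speed limits (rad/s): [1.89, 1.89, 2.39, 2.39, 3.01, 3.01, 3.01].

### API

Orientations are given as a 3x3 rotation matrix whose columns are the frame's x, y, z axes.
In Python, from workcell import movep, movel, goto_joints, open_gripper, clamp, wait, inverse_kinematics, read_state, camera, PlanningError, finish_job, grip_point_offset gives the robot as it stands. Calls block until the motion is done:
- movep(position, orientation): joint-space move of the TCP to a pose.
- movel(position, frame=None, max_speed=150, guard=None): straight line of the TCP; frame=None keeps the orientation; max_speed is the mean speed in mm/s. With guard (N) it stops when the force on the tool has changed by that much, and returns True; else False.
- goto_joints(angles): joint-space move.
- open_gripper() and clamp(): open the fingers fully, or close them until they stop; the grip force is fixed at half the most.
- wait(seconds).
- inverse_kinematics(position, orientation): joint angles nearest the present ones, or None.
- read_state(): the state.
- camera(name): name is "side" or "top" or "wrist"; returns a dict with "image" (480x640x3 uint8, blue, green, red), "range_z" (480x640 float32, mm along the optical axis (not along the pixel's ray), 0 where there is no reading), "fx", "fy", "cx", "cy" (pixels), "cam_to_world" (4x4, takes a point from camera to world coordinates). Camera axes: x right, y up, looking along -z (the intrinsics and any distortion apply to the point x, -y, -z); pixel columns grow to the right and rows downward; lengths in mm; the calibration is good to about 2 mm. A picture is of the moment at which its call begins.
A pose or a line that the arm cannot do raises PlanningError and nothing moves.
- finish_job(): hands the job in, once; it reports no verdict.
The state is a dict: "time": time; "qpos": joint angles; "qvel": joint speeds; "joint_efforts": joint torques, N m; "eef_pos": TCP position; "tool_rot": TCP orientation; "ft_force": force on the tool from outside, world axes, zero at the start; "torque": the same for the moment, N m; "finger_gap": finger opening in mm.
Only numpy, scipy, OpenCV 4.12 (cv2) and the standard library are available. Lean on these libraries where they do the work, as an engineer would, in place of code of your own. Each camera call takes 0.05 s, during which the arm holds its last target. There are 200 camera calls.

### The job

Take the flat screwdriver out of its wooden stand and use it on the slotted adjusting screw sunk in the round collar of the length gauge: rest the blade lightly on the screw, feel for the slot by turning until the blade drops in, then turn the screw clockwise until the sliding stop is in line with the black rider on the front edge. Press only lightly (the sprung screw must not take 10 N), do not push the stop itself, leave the other things where they are, and put the screwdriver back upright in the hole of its stand, blade down and fully home.

Things in the scene. Friction and masses are not known exactly. Their poses are not given: they have to be found in the camera images.
- gauge: length gauge, fixed: grey block 84 x 180 x 36 mm; origin at the centre of its underside, x across it (away from the robot), y along it (to the left), z up. Two 10 mm high aluminium lips along y make a trough on its front half; nothing on it stands higher than 67 mm.
- collar (a point): centre of the rim of the steel guide collar on the gauge, 54 mm above the table, axes as the gauge's. Bore 20 mm, 29 mm outside. The slotted brass screw (18 mm head) lies sunk on its axis, its top 2 to 12 mm below the rim: the depth differs from time to time and is not measured. The bore is clear for 30 mm below the rim, but for the screw.
- bore (a point): point on the screw's axis at the middle height of its top (47 mm above the table), fixed to the gauge, axes as the gauge's: it does not show the screw's own angle. The slot runs right across the head, 5.5 mm wide, 5 mm deep; at the start it points along the gauge's x axis give or take 0.35 rad, which is not measured.
- shank (a point): point on the screw's axis 30 mm above the table, fixed to the gauge. The screw is sprung along its axis: 1.2 N at first, 2 N more per mm pressed in, 10 mm travel; it comes up when let go. Turning it takes about 0.04 N m, so a blade sliding lightly over its head does not turn it. It stays at the angle where it is left.
- stop: steel stop in the gauge's trough, 16 x 8 x 30 mm, with a thin dark pointer bar towards the rider; origin at the centre of its underside, axes as the gauge's. The screw is geared to it: each radian clockwise (seen from above) moves it 40 mm towards the gauge's -y, counter-clockwise back; 44 mm travel from its start.
- rider: black rider, 12 x 8 x 15 mm with a white line on its top, fixed on the gauge's front lip; marks the place wanted; origin at its middle in y, axes as the gauge's. In line means that stop and rider have the same y in the gauge's frame. At the start it is 14 to 28 mm to the -y side of the stop.
- stand: wooden stand, fixed, 60 x 60 x 50 mm, origin at the centre of its underside; an 18 mm round hole runs down through its centre.
- driver_grip (a point): middle of the screwdriver's black handle (28 mm in its x, 20 mm in its y between two flat sides, 58 mm high from 29 mm below this point to 29 mm above it, with a 5 mm cap on top; 90 g); z points from the blade to the handle. At the start it stands in the stand, the handle's shoulder on the stand's top.
- driver_tip (a point): tip of the screwdriver's flat blade, 78 mm below the middle of the handle on its axis, axes as the handle's; the blade is 14 mm wide along x, 2.6 mm thick along y (2 mm at the tip), 14 mm long, on an 8 mm round shaft; 45 mm from the tip to the handle.
- driver: the flat screwdriver; origin at the blade's tip, axes as the handle's.
- cross_driver: cross-head screwdriver, red and black handle, 187 mm long; a bystander, to be left alone; origin under its centre
- post: white nylon spacer post standing upright, 17 mm across, 60 mm high; a bystander, to be left alone; origin under its centre
- foot: dark conical rubber foot, 29 mm across, 16 mm high; a bystander, to be left alone; origin under its centre
- clamp_collar: light metal clamp collar, 28 mm across, 12 mm high; a bystander, to be left alone; origin under its centre
- tube: clear tube lying flat, 15 mm thick, 112 mm long; a bystander, to be left alone; origin under its centre
- brush: flat dust brush lying, wooden handle, 153 mm long; a bystander, to be left alone; origin under its centre
There are look-alikes about, which are no part of the job. Of the things that look like the driver, the middle-sized one is meant.

How it is judged (in metres and radians):
On the way, in this order (a step that is already met when the one before it is completed fails the run):
1. the blade is in the collar's bore, the stop not yet moved into line (horizontal distance between driver_tip and collar below 0.006 m and z of driver_tip in the frame of collar below -0.0015 m and not (y of stop in the frame of rider between -0.003 and 0.003 m)), for 0.1 s.
2. the stop is in line with the rider (within 3 mm), with the blade still in the collar's bore (y of stop in the frame of rider between -0.003 and 0.003 m and horizontal distance between driver_tip and collar below 0.006 m and z of driver_tip in the frame of collar below -0.0015 m), for 0.1 s.
At the end, for the whole second after the job is handed in: the stop is within 3 mm of the rider along the gauge, and the screwdriver stands at rest in the stand's hole, blade down, handle down on the stand (within 4 mm) and within 0.15 rad of upright (y of stop in the frame of rider between -0.003 and 0.003 m and horizontal distance between driver_tip and stand below 0.008 m and height (world z) of driver_tip below 0.009 m and angle between driver_tip's own z axis and vertical below 0.15 rad and linear speed of driver below 0.02 m/s); the robot touches nothing.
It fails at once if the adjusting screw is pressed in more than 4.4 mm, that is with more than 10 N (value of joint adjuster_screw above 0.0044 m).
It fails at once if the robot or the screwdriver touches the stop (contact force between any of the arm, the fingers, driver and stop above 0.5 N).
It fails at once if the robot turns the screw without the screwdriver (contact force between any of the arm, the fingers, cross_driver and adjuster above 0.5 N).
It fails at once if another thing is moved by more than 2 cm (distance of any of cross_driver, post, foot, clamp_collar, tube, brush from where it was at the start of the episode above 0.02 m).
It also fails if it takes over 61 s, if anything falls off the work surface, if the arm or the gripper's body presses on something with over 40 N, if the wrist force passes 120 N, or if a joint passes its speed limit or range.

## Working session

There is one attempt and no reset: what is moved stays moved. The work goes in short steps, each a Python script; the robot and the scene stay as the last script left them, time stands still between calls to the robot, and variables do not carry over. Pictures are saved under pics/ and viewed, about 8 in all and at most 12, crops included, and the job is handed in when it is done.

```bash
ls; mkdir -p pics; cat > h.py <<'E'
import numpy as np, cv2
from workcell import *
def snap(n,f=None):
    c=camera(n)
    if f: cv2.imwrite('pics/'+f,c['image']); np.savez('pics/'+f+'.npz',**c)
    return c
def ray(c,u,v):
    T=np.array(c['cam_to_world']); 
    d=np.array([(u-c['cx'])/c['fx'],-(v-c['cy'])/c['fy'],-1.])
    return T[:3,3],T[:3,:3]@d
def onz(c,u,v,z):
    o,d=ray(c,u,v); return o+d*(z-o[2])/d[2]
def dep(c,u,v):
    o,d=ray(c,u,v); return o+d*float(c['range_z'][int(v),int(u)])
def load(f): return {k:(v if v.ndim else v.item()) for k,v in np.load('pics/'+f+'.npz',allow_pickle=True).items()}
E
python3 - <<'E'
from h import *
for n in ("top","side"):
    c=snap(n,n+'1.png'); print({k:c[k] for k in c if k not in('image','range_z')})
s=read_state(); print(s['time'],s['eef_pos'],s['tool_rot'],s['finger_gap'],grip_point_offset)
E
```

```text
pics
{'fx': 619.2654069687317, 'fy': 619.2654069687317, 'cx': 315.04230274378966, 'cy': 243.52373912859278, 'cam_to_world': array([[ 4.87922890e-03,  9.97800291e-01, -6.61118191e-02,
         3.84224994e+02],
       [-9.99988070e-01,  4.88365735e-03, -9.46271368e-05,
         5.39164270e+00],
       [ 2.28448487e-04,  6.61114922e-02,  9.97812216e-01,
         1.38816878e+03],
       [ 0.00000000e+00,  0.00000000e+00,  0.00000000e+00,
         1.00000000e+00]])}
{'fx': 437.83113686144503, 'fy': 437.83113686144503, 'cx': 326.77032852396354, 'cy': 240.7158742524421, 'cam_to_world': array([[-9.99744159e-01, -3.16031260e-03,  2.23970945e-02,
         5.09042994e+02],
       [ 2.16549118e-02, -4.19732857e-01,  9.07389328e-01,
         8.27176691e+02],
       [ 6.53316254e-03,  9.07642188e-01,  4.19693908e-01,
         4.43914589e+02],
       [ 0.00000000e+00,  0.00000000e+00,  0.00000000e+00,
         1.00000000e+00]])}
0.1 [143.53362797 607.97771997 230.78757123] [[ 2.29757899e-01  9.73247796e-01 -1.85924357e-04]
 [ 9.73247258e-01 -2.29757968e-01 -1.02501997e-03]
 [-1.04031603e-03  5.45560641e-05 -9.99999457e-01]] 85.60589081714406 -18.700000000000003
```

View pics/top1.png

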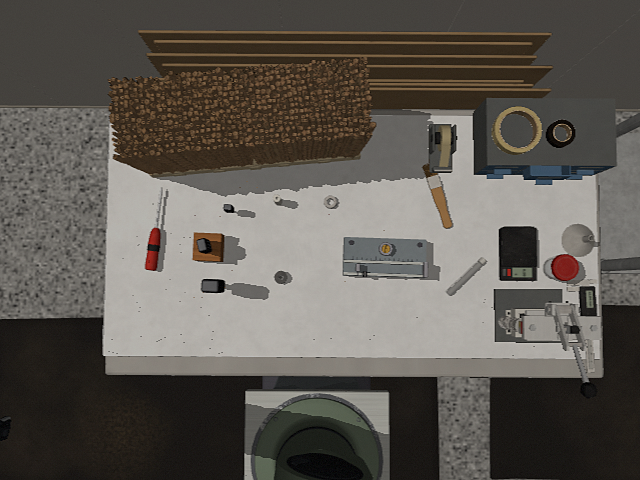

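View pics/side1.png

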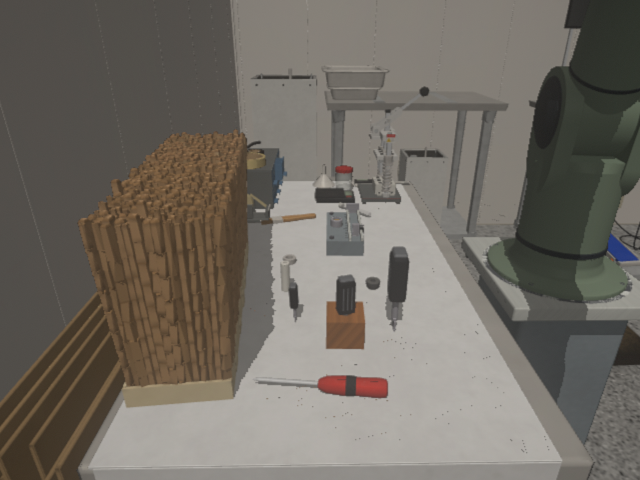

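Both views agree. Three things look like the driver (top pixels): the small black one at (229,208), the one in the wooden stand at (208,246), and the large one at (213,285). The red cross-head at (152,250) is a bystander. The middle-sized one is the one in the stand. The gauge is at (387,258), with its collar at (387,248). I'll move the wrist camera over the stand for a close crop.

```bash
python3 - <<'E'
from h import *
c=load('top1.png')
for n,u,v,z in [('stand',208,247,50),('handle',204,244,110),('big',213,285,70),('small',229,208,40),('collar',387,248,54),('gaugeTL',343,237,36),('gaugeBR',431,278,36),('pileR',300,165,100)]:
    print(n,onz(c,u,v,z).round(),dep(c,u,v).round())
st=onz(c,208,247,50)
R=np.array([[0,1,0],[1,0,0],[0,0,-1.]])
p=[st[0]-60,st[1],330]
print(inverse_kinematics(p,R))
movep(p,R)
w=snap('wrist','w1.png'); print(w['cam_to_world'].round(3),w['fx'],w['cx'],w['cy'],read_state()['time'],read_state()['qpos'])
E
```

```text
stand [464. 237.  50.] [461. 228. 102.]
handle [467. 235. 110.] [467. 235. 113.]
big [382. 222.  70.] [382. 209. 149.]
small [551. 194.  40.] [547. 190.  73.]
collar [ 464. -150.   54.] [ 464. -151.   47.]
gaugeTL [488. -56.  36.] [491. -57.  -2.]
gaugeBR [ 400. -248.   36.] [ 400. -255.   -3.]
pileR [635.  38. 100.] [653.  40.   6.]
[-0.77133816  0.16378292  0.13177982  1.86613379 -0.02388427  1.11318414
  0.94004825]
[[-1.00000e-03 -9.48000e-01 -3.18000e-01  3.22296e+02]
 [ 1.00000e+00 -1.00000e-03  1.00000e-03  2.38604e+02]
 [-1.00000e-03 -3.18000e-01  9.48000e-01  4.74274e+02]
 [ 0.00000e+00  0.00000e+00  0.00000e+00  1.00000e+00]] 422.1997042065292 319.96402129758206 242.8136987913939 1.85 [-0.77244464  0.16452609  0.1311127   1.86585995 -0.02397956  1.11307528
  0.93951659]
```

View pics/w1.png

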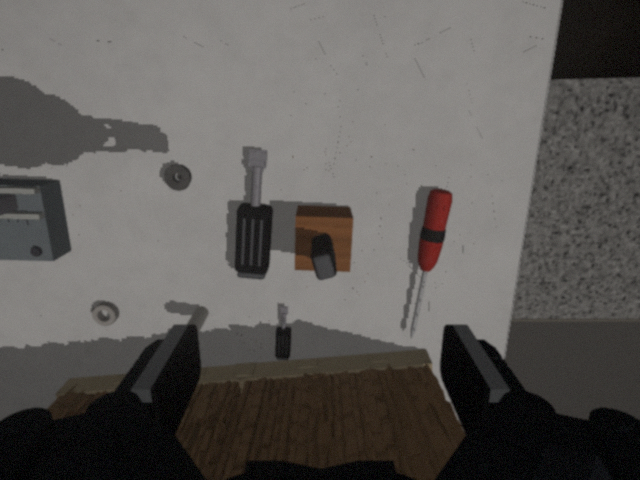

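The wrist view shows the stand at (323,238) with the chosen driver's cap at about (324,265). The big look-alike is at (255,240), the small one at (283,340), and the red cross-head at (430,240). I'll get the handle's yaw and axis from the depth points and check a close crop.

```bash
python3 - <<'E'
from h import *
w=load('w1.png')
vv,uu=np.mgrid[200:290,285:365]
P=np.array([dep(w,u,v) for u,v in zip(uu.ravel(),vv.ravel())]); 
z=P[:,2]; print(np.histogram(z,bins=[-20,5,20,45,48,51,54,70,90,105,108,111,114,117,125]))
def rect(m):
    q=P[m][:,:2].astype(np.float32); r=cv2.minAreaRect(q); print(len(q),np.round(r[0],1),np.round(r[1],1),round(r[2],1),q.mean(0).round(1))
m=(z>103)&(z<122); rect(m); print('zmed',np.median(z[m]))
# wood: colour
hsv=cv2.cvtColor(w['image'],cv2.COLOR_BGR2HSV)[200:290,285:365].reshape(-1,3)
wood=(hsv[:,1]>90)&(hsv[:,0]<25)&(z>45)&(z<56); rect(wood); print(np.median(z[wood]))
im=w['image'][195:295,280:370]; cv2.imwrite('pics/c1.png',cv2.resize(im,None,fx=6,fy=6,interpolation=cv2.INTER_CUBIC)*1)
E
```

```text
(array([3399,  169,  317,   45,  513, 1771,   95,  144,  134,   90,   73,
        139,  283,    0]), array([-20,   5,  20,  45,  48,  51,  54,  70,  90, 105, 108, 111, 114,
       117, 125]))
605 [465.9 240.9] [26.5 20.2] 14.6 [463.9 241. ]
zmed 113.86161971382438
2232 [464.9 241.2] [59.1 60.1] 88.0 [459.4 241.7]
51.610450871997216
```

View pics/c1.png

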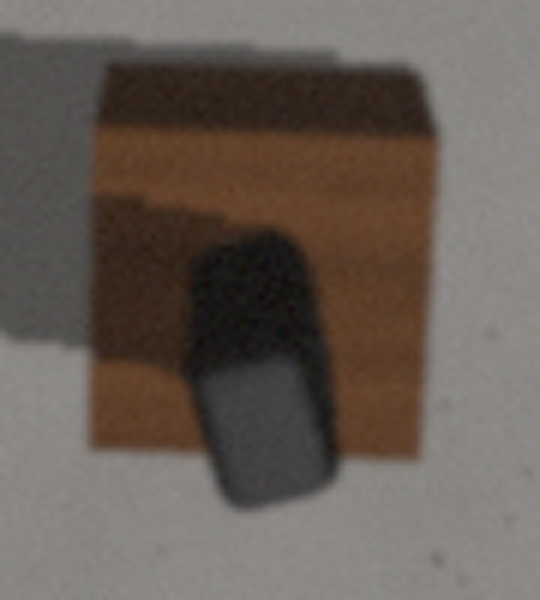

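The crop confirms it: black handle in the wooden stand, cap at crop (270,430), yaw about 14° and sizes as described (26.5 x 20 mm cap, 59 x 60 mm stand). Before grasping I'll check that the joints allow the turns needed at the collar.

```bash
cat >> h.py <<'E'
def Rz(yaw): # tool down, blade x (=tool y) at yaw
    c,s=np.cos(yaw),np.sin(yaw); return np.array([[-s,c,0],[c,s,0],[0,0,-1.]])
E
python3 - <<'E'
from h import *
for y in np.arange(0.8,-1.7,-0.2):
    r=[]
    for k in (0,np.pi,-np.pi):
        q=inverse_kinematics([464,-150,110],Rz(y+k)); r.append(None if q is None else round(q[6],2))
    print(round(y,1),r)
for k in(0,np.pi):
    q=inverse_kinematics([466,241,65],Rz(.25+k)); print(k,None if q is None else q.round(2))
print(inverse_kinematics([430,-150,330],Rz(0)))
E
```

```text
0.8 [np.float64(2.49), np.float64(-0.1), np.float64(-0.1)]
0.6 [np.float64(2.17), np.float64(-0.32), np.float64(-0.32)]
0.4 [np.float64(2.46), np.float64(-0.53), np.float64(-0.53)]
0.2 [np.float64(2.34), np.float64(-0.67), np.float64(-0.67)]
0.0 [np.float64(2.22), np.float64(-0.51), np.float64(-0.51)]
-0.2 [np.float64(2.05), np.float64(-0.5), np.float64(-0.5)]
-0.4 [np.float64(1.87), np.float64(-0.7), np.float64(-0.7)]
-0.6 [np.float64(1.7), np.float64(-0.9), np.float64(-0.9)]
-0.8 [np.float64(1.52), np.float64(-1.1), np.float64(-1.1)]
-1.0 [np.float64(1.33), np.float64(-1.3), np.float64(-1.3)]
-1.2 [np.float64(1.13), np.float64(-1.5), np.float64(-1.5)]
-1.4 [np.float64(0.94), np.float64(-1.7), np.float64(-1.7)]
-1.6 [np.float64(0.75), np.float64(2.51), np.float64(2.51)]
0 [-0.66  0.62  0.09  1.99 -0.1   0.54  1.33]
3.141592653589793 [-0.94  0.68  0.49  2.01 -0.56  0.59 -1.39]
[-0.27316514  0.15036562  0.54847026  1.90997358 -0.0875457   1.10458841
  1.88049825]
```

Either grasp works. I'm keeping the unflipped one, so the measuring side stays the same.

```bash
python3 - <<'E'
from h import *
R=Rz(np.radians(14.4)); p=np.array([465.9,240.9,65.])
movep(p+[0,0,75],R)
movel(p,max_speed=120); s=read_state(); print(s['time'],s['eef_pos'])
clamp(); s=read_state(); print(s['finger_gap'],s['eef_pos'],s['ft_force'])
movel(p+[0,0,80],max_speed=150); s=read_state(); print(s['time'],s['finger_gap'],s['ft_force'],s['torque'])
# on to a look above the gauge, camera pose like the earlier one
movep([464-60,-150,330],Rz(0.0))
w=snap('wrist','w2.png'); snap('side','s2.png'); s=read_state(); print(s['time'],s['eef_pos'],s['qpos'],s['finger_gap'],s['ft_force'],s['torque'])
E
```

```text
3.4417 [466.2866747  241.18731464  65.80302422]
19.167358323584452 [465.9509424  240.95959108  65.25139724] [-1.84896622 -0.93773647  5.73620926]
4.7333 19.199930408131152 [-0.2865911  -0.64862488 -1.31430689] [ 0.00664486  0.00729602 -0.00633437]
6.4417 [ 404.37187717 -149.16321638  329.54131634] [-0.15545612  0.09481164  0.40605283  1.95696455 -0.0417126   1.09868182
  1.84047337] 19.596897234004555 [ 0.76205586 -0.35916902 -1.00843675] [ 0.04357601 -0.04244745  0.02500025]
```

View pics/w2.png

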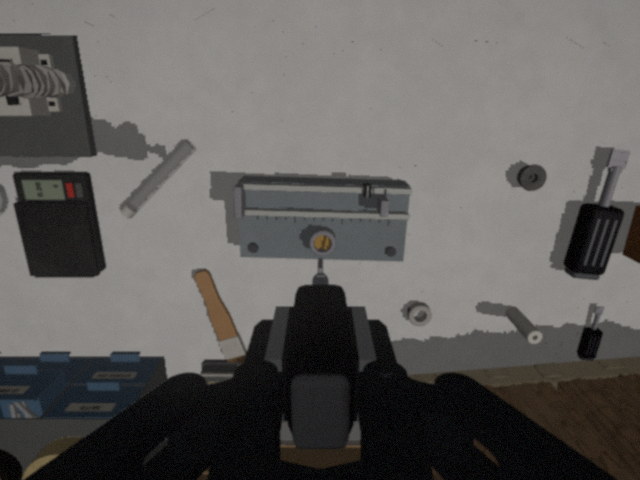

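The driver is held square in the jaws, its tip showing at (320,262). The gauge's collar is at (321,241) and the stop is near (383,205), with the rider at (367,190). I'll enlarge the gauge and measure.

```bash
python3 - <<'E'
from h import *
w=load('w2.png')
im=w['image'][165:285,230:420]; cv2.imwrite('pics/c2.png',cv2.resize(im,None,fx=4.2,fy=4.2,interpolation=cv2.INTER_CUBIC))
hsv=cv2.cvtColor(w['image'],cv2.COLOR_BGR2HSV)
m=((hsv[...,1]>110)&(hsv[...,0]>8)&(hsv[...,0]<35)).astype(np.uint8); m[:,:300]=0;m[:,345:]=0;m[:220]=0;m[262:]=0
v,u=np.nonzero(m); print(len(u),u.mean(),v.mean(),u.min(),u.max(),v.min(),v.max(), onz(w,u.mean(),v.mean(),47).round(1))
for a in [(321,241),(321,230),(310,241),(333,241)]: print(a,onz(w,*a,54).round(1),dep(w,*a).round(1))
for a in [(241,259),(403,261),(409,181),(237,178)]: print(a,onz(w,*a,36).round(1),dep(w,*a).round(1))
E
```

```text
170 321.9529411764706 242.31764705882352 314 329 236 249 [ 465.3 -146.5   47. ]
(321, 241) [ 461.5 -147.6   54. ] [ 464.7 -147.5   44.4]
(321, 230) [ 449.5 -147.6   54. ] [ 449.  -147.6   55.5]
(310, 241) [ 461.5 -159.1   54. ] [ 461.1 -159.    55.4]
(333, 241) [ 461.5 -135.    54. ] [ 461.4 -135.    54.2]
(241, 259) [ 488.6 -236.1   36. ] [ 5.022e+02 -2.433e+02  1.000e-01]
(403, 261) [490.7 -56.4  36. ] [504.  -49.1   1.2]
(409, 181) [401.4 -55.9  36. ] [407.5 -48.7   2.1]
(237, 178) [ 398.5 -235.1   36. ] [ 404.3 -241.6    2.9]
```

View pics/c2.png

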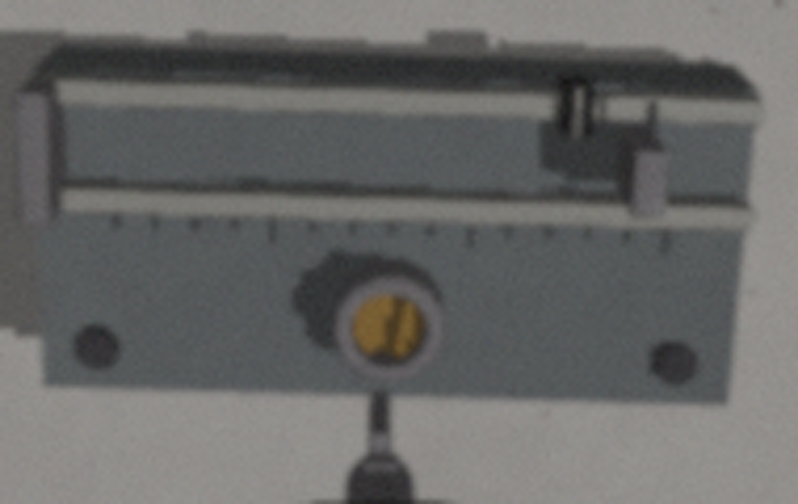

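The gauge, rider and stop are clear in this crop: the rider's line is at crop (578,110) and the stop is at (648,180) with its pointer at (653,120). The slot is a dark line through the brass from about (400,298) to (390,360), so its yaw is near -0.16.

```bash
python3 - <<'E'
from h import *
w=load('w2.png'); f=lambda a:(a[0]/4.2+230,a[1]/4.2+165)
print('tip',onz(w,*f((380,393)),265).round(1),dep(w,*f((380,400))).round(1))
print('collar',onz(w,*f((389.5,328.5)),54).round(1))
for n,a in [('riderline',(578,105)),('rider front',(576,128)),('stop top',(648,165)),('stop top2',(650,155)),('pointer',(653,118)),('stop bottom back',(648,212))]: print(n,dep(w,*f(a)).round(1))
print('rider@61',onz(w,*f((578,107)),61).round(1), 'rider@56',onz(w,*f((578,107)),56).round(1))
for z in (66,61): print('stop z',z,onz(w,*f((649,152)),z).round(1),onz(w,*f((649,212)),z).round(1), 'L/R',onz(w,*f((634,180)),z).round(1),onz(w,*f((666,180)),z).round(1))
g=cv2.cvtColor(w['image'],cv2.COLOR_BGR2GRAY)
print(g[186:219,376:394][::2])
z=np.array([[dep(w,u,v)[2] for u in range(362,394)] for v in range(184,220,3)]).round().astype(int); print(z)
E
```

```text
tip [ 401.6 -148.3  265. ] [ 398.8 -148.3  275. ]
collar [ 463.9 -145.7   54. ]
riderline [ 407.6 -100.6   53. ]
rider front [ 413.2 -100.9   53.1]
stop top [418.6 -85.5  68.8]
stop top2 [416.6 -84.9  66.9]
pointer [408.  -84.4  65.8]
stop bottom back [430.3 -84.7  67.4]
rider@61 [ 406.4 -101.5   61. ] rider@56 [ 407.4 -100.9   56. ]
stop z 66 [416.1 -85.   66. ] [430.6 -84.3  66. ] L/R [422.8 -88.2  66. ] [422.8 -80.7  66. ]
stop z 61 [417.2 -84.2  61. ] [432.  -83.5  61. ] L/R [424.1 -87.5  61. ] [424.1 -79.8  61. ]
[[ 72  70  68  59  64  62  60  61  61  62  59  59  51  57  59  54  58  53]
 [100 108 108 105 104 105 102  98  97  93  94 100 103 100  98  95  93  90]
 [128 125 127 124 126 124 122 112  88  73  96 117 124 127 126 129 125 126]
 [117 118 122 122 119 118 117 103  79  67  91 110 117 121 120 123 123 126]
 [ 68  68  73  74  73  71  72  70  56  62  75  90  93  96  97  98 103 105]
 [ 52  51  52  52  52  48  49  50  48  63  70  83  89  88  85  89  88  88]
 [ 54  48  46  48  52  52  52  49  47  58  59  77  85  91  92  87  88  88]
 [ 52  49  44  44  48  52  64  62  64  62  60  66  
[... 1596 characters left out ...]
8  69  68  67  38  37 474  37  36]
 [ 38  37  36  37  37  38  39  38  37  36  38  39  38  37  41  47  54  61
   67  69  69  68  69  69  68  69  67  38  37  37  38  37]
 [ 37  37  37  37  35  37  36  37  37  38  38  39  36  38  41  49  56  63
   67  68  68  68  68  68  69  67  38  38  37  38  37  37]
 [ 41  40  41  40  41  40  40  40  39  39  39  39  39  39  38  38  56  63
   67  68  68  68  67  69  68  67  37  37  38  38  37  38]
 [ 48  47  48  48  48  48  47  47  46  48  46  47  48  49  47  47  47  66
   67  68  68  68  69  69  69  68  48  46  47  47  48  48]
 [ 48  47  46  47  48  48  48  46  48  47  47  48  49  48  47  47  47  47
   49  49  47  47  48  47  48  48  47  48  46  47  46  48]]
```

```bash
python3 - <<'E'
from h import *
w=load('w2.png')
g=cv2.cvtColor(w['image'],cv2.COLOR_BGR2GRAY)
print(g[244:280,312:330])
print(w['range_z'][244:280,312:330].astype(int))
for z in (263,266): 
    print(z,[onz(w,320.5,v,z)[0].round(1) for v in range(246,266,3)])
# blade points in the depth image: near edge
P=np.array([dep(w,u,v) for v in range(244,285) for u in range(312,330)]); P=P[P[:,2]>200]; print(P[::6].round(1))
E
```

```text
[[ 99  89  91  95  99  95  95  97  92  79  66  62  70  88  93  93  76  62]
 [ 97  94  85  91  93  98  97  97  94  82  66  63  77  88  86  84  74  61]
 [ 95  94  84  83  94  95  95  95  89  80  62  64  75  87  82  69  68  58]
 [ 97  95  83  77  85  92  94  85  74  68  63  64  84  89  81  62  59  57]
 [ 97  97  92  77  77  81  81  70  64  59  59  63  77  87  76  65  55  61]
 [ 92 101  97  86  77  72  65  58  50  50  55  58  64  71  67  59  62  76]
 [ 88  95  99  95  88  73  59  53  51  53  50  51  55  59  61  66  78  87]
 [ 86  89  95  96  92  83  76  65  62  56  56  61  60  63  69  82  90  95]
 [ 87  85  86  91  90  91  90  87  81  82  76  81  83  84  87  90  94  96]
 [ 90  83  82  86  91  94  96  95  95  91  93  95  94  95  95  96  97  92]
 [ 87  90  84  83  84  88  92  91  94  96  94  96  96  93  94  93  90  88]
 [ 88  86  85  85  83  87  85  86  88  87  89  92  90  88  88  88  85  88]
 [ 90  86  84  84  90  89  85  87  85  84  88  92  88  87  90  88  88  87]
 [ 89  90  92  89  89  85  84  83  79  80  85  84  89  87  90  92  88  89]
 [104 101 102 100  98  91  82  67  67  67  78  89 
[... 4934 characters left out ...]
.3]
 [ 400.8 -149.   286.7]
 [ 400.9 -150.4  287.8]
 [ 400.8 -147.6  288.2]
 [ 401.  -149.9  288.7]
 [ 401.2 -147.1  288.2]
 [ 401.8 -150.4  288.2]
 [ 401.8 -147.6  288.2]
 [ 403.3 -151.9  285.9]
 [ 401.4 -149.   290.2]
 [ 402.5 -146.1  287.8]
 [ 402.4 -150.9  289.3]
 [ 401.3 -148.1  291.6]
 [ 403.9 -145.1  285.5]
 [ 402.  -149.9  291.3]
 [ 401.8 -147.1  291.8]
 [ 402.3 -151.8  291.8]
 [ 402.1 -149.   292.1]
 [ 401.9 -146.2  292.6]
 [ 402.2 -150.9  293. ]
 [ 402.  -148.1  293.5]
 [ 403.9 -145.2  289.2]
 [ 401.9 -149.9  294.9]
 [ 402.5 -147.1  293.6]
 [ 403.5 -151.8  292.5]
 [ 401.8 -149.   296.3]
 [ 402.8 -146.2  294.1]
 [ 392.  -150.5  319.3]
 [ 391.7 -148.1  319.9]
 [ 391.4 -145.7  320.7]]
```

The depth image gives the tip, in the same camera as the collar: near blade edge at x=398.7, so the axis is at about (405.6,-148.1,271), i.e. 60 mm below the TCP. The stop is 16 mm from the rider, so about 0.40 rad. Next I'll hover just above the collar and check the alignment.

```bash
python3 - <<'E'
from h import *
w=load('w2.png')
q=[(u,v) for u in range(303,343) for v in range(222,262) if 51.5<dep(w,u,v)[2]<58.5]
P=np.array([onz(w,u,v,54)[:2] for u,v in q],np.float32); print(len(P),cv2.minEnclosingCircle(P),P.mean(0),cv2.minAreaRect(P))
movep([462.7,-146.8,175],Rz(-0.16)); movel([462.7,-146.8,121.],max_speed=80); wait(.3)
c=snap('wrist','w3.png'); s=read_state(); print(s['time'],s['eef_pos'],s['ft_force'],s['torque'],s['qpos'])
im=c['image'][150:330,220:420]; cv2.imwrite('pics/c3.png',cv2.resize(im,None,fx=4,fy=3.3,interpolation=cv2.INTER_CUBIC))
E
```

```text
330 ((462.7721862792969, -146.6186065673828), 14.609715461730957) [ 462.34805 -146.67603] ((462.7545166015625, -146.50094604492188), (28.7320499420166, 27.333961486816406), 0.0915469229221344)
8.3167 [ 462.81194426 -146.77360413  121.17715418] [ 0.25846871  1.04058546 -1.49914396] [-0.01623696  0.01385085 -0.00569445] [-0.06744377  0.49468934  0.33275908  2.07123444 -0.27183595  0.61606516
  1.86239921]
```

View pics/c3.png

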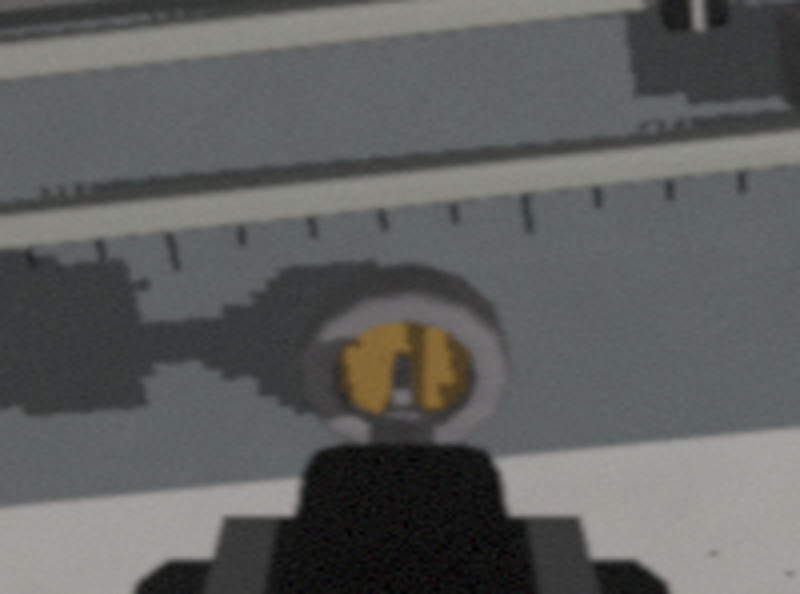

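The blade hangs at crop (402,375), over the bore (centre about (404,370)). The slot's dark shadow line at (415,360) runs parallel to the blade. I'll refine the centring from this image's depth, then lower with a light guard.

```bash
python3 - <<'E'
from h import *
w=load('w3.png')
P=np.array([dep(w,u,v) for v in range(228,290) for u in range(290,350)]); 
UV=np.array([(u,v) for v in range(228,290) for u in range(290,350)])
m=(P[:,2]>52)&(P[:,2]<58.5)&(np.hypot(P[:,0]-463,P[:,1]+147)<19)
Q=np.array([onz(w,*a,54)[:2] for a in UV[m]],np.float32); print(m.sum(),cv2.minEnclosingCircle(Q),cv2.minAreaRect(Q))
b=(P[:,2]>58.5)&(P[:,2]<72)&(np.hypot(P[:,0]-463,P[:,1]+147)<12); print(b.sum()); print(P[b][::3].round(1))
h=cv2.cvtColor(w['image'],cv2.COLOR_BGR2HSV); k=np.array([h[v,u,1]>110 for u,v in UV])&(P[:,2]<50); print('brass z',np.percentile(P[k,2],[10,50,90]).round(1))
E
```

```text
1068 ((463.0176696777344, -146.295166015625), 14.60400676727295) ((461.9955749511719, -146.09628295898438), (27.954408645629883, 26.95187759399414), 80.83074188232422)
34
[[ 456.9 -146.3   64.4]
 [ 457.3 -144.8   63.9]
 [ 457.2 -145.3   65.4]
 [ 456.9 -146.3   67.2]
 [ 457.2 -144.8   66.9]
 [ 456.8 -146.3   68.8]
 [ 457.3 -144.8   68. ]
 [ 457.1 -146.3   69.5]
 [ 457.1 -144.8   70. ]
 [ 457.3 -146.3   70.4]
 [ 457.2 -144.8   71.1]
 [ 457.8 -144.4   71.1]]
brass z [44.7 46.4 49.9]
```

```bash
python3 - <<'E'
from h import *
def rep(t):
    s=read_state(); print(t,round(s['time'],2),s['eef_pos'].round(2),'F',s['ft_force'].round(2),'M',s['torque'].round(3))
p=[461.6,-146.5]
movel(p+[118],max_speed=20); wait(.2); rep('above')
for z in (112,108): print(movel(p+[z],max_speed=15,guard=3)); wait(.1); rep(z)
print(movel(p+[95.],max_speed=8,guard=2.5)); rep('stop'); wait(.2); rep('stop')
E
```

```text
above 8.82 [ 461.63 -146.54  118.01] F [-0.7   0.64 -1.71] M [ 0.035 -0.011  0.037]
False
112 9.47 [ 461.64 -146.54  112.04] F [-0.09 -0.68 -1.06] M [0.024 0.042 0.028]
False
108 9.99 [ 461.58 -146.5   107.99] F [ 0.    0.8  -1.84] M [-0.039  0.041  0.014]
True
stop 10.82 [ 461.55 -146.48  102.4 ] F [0.68 0.31 2.03] M [-0.071 -0.214 -0.051]
stop 11.03 [ 461.54 -146.45  102.46] F [1.5  0.16 2.19] M [-0.081 -0.282 -0.002]
```

The blade stopped at tip z≈42.2 with about 3.7 N. The brass depths (surface about 48, slot floor about 43) suggest it's already in the slot. I'll turn clockwise in small steps, watching the torque and the stop's position by depth.

```bash
cat >> h.py <<'E'
def gauge(w):
    vv,uu=np.mgrid[0:300,200:560]; o=np.array(w['cam_to_world'])
    u,v=uu.ravel(),vv.ravel(); r=w['range_z'][v,u].astype(float)
    d=np.stack([(u-w['cx'])/w['fx'],-(v-w['cy'])/w['fy'],-np.ones(len(u))])
    P=(o[:3,3:]+o[:3,:3]@(d*r)).T; z=P[:,2]
    inb=(P[:,1]>-150)&(P[:,1]<-60)
    s=P[inb&(z>65)&(z<72)&(P[:,0]>415)&(P[:,0]<434)]; k=P[inb&(z>50.5)&(z<56)&(P[:,0]>400)&(P[:,0]<416)]
    f=lambda q:None if len(q)<8 else (len(q),((np.percentile(q[:,1],3)+np.percentile(q[:,1],97))/2).round(1),np.median(q[:,0]).round(1),np.ptp(np.percentile(q[:,1],[3,97])).round(1))
    return f(s),f(k)
def rep(t):
    s=read_state(); print(t,round(s['time'],2),s['eef_pos'].round(2),'F',s['ft_force'].round(2),'M',s['torque'].round(3),'q7',s['qpos'][6].round(2))
E
python3 - <<'E'
from h import *
print(gauge(load('w2.png')),gauge(load('w3.png')))
p=[461.6,-146.5,102.5]
for y in (-0.24,-0.32,-0.40,-0.48):
    movel(p,Rz(y),max_speed=10); wait(.15); rep(y); print(gauge(snap('wrist','t%d.png'%(-y*100))))
E
```

```text
((128, np.float64(-85.8), np.float64(422.4), np.float64(7.4)), (100, np.float64(-97.0), np.float64(408.5), np.float64(16.5))) ((602, np.float64(-85.4), np.float64(422.4), np.float64(7.6)), (431, np.float64(-96.2), np.float64(408.9), np.float64(17.5)))
-0.24 11.43 [ 461.61 -146.5   102.51] F [ 1.35 -0.78  1.4 ] M [-0.149 -0.119  0.055] q7 1.82
((730, np.float64(-85.3), np.float64(422.6), np.float64(7.5)), (517, np.float64(-96.2), np.float64(408.9), np.float64(17.3)))
-0.32 11.88 [ 461.56 -146.52  102.51] F [ 0.54 -0.46  1.84] M [-0.092 -0.089  0.021] q7 1.76
((738, np.float64(-85.3), np.float64(422.6), np.float64(7.6)), (515, np.float64(-96.2), np.float64(408.9), np.float64(17.2)))
-0.4 12.32 [ 461.66 -146.39  102.52] F [0.62 0.87 2.71] M [ 0.366 -0.223  0.012] q7 1.7
((741, np.float64(-85.2), np.float64(422.5), np.float64(7.6)), (518, np.float64(-96.4), np.float64(408.9), np.float64(16.7)))
-0.48 12.78 [ 461.74 -146.33  102.52] F [2.56 2.63 2.95] M [ 0.984 -0.697  0.052] q7 1.64
((750, np.float64(-85.9), np.float64(422.5), np.float64(7.6)), (516, np.float64(-96.6), np.float64(408.8), np.float64(16.1)))
```

The stop began to move at yaw -0.48, so the blade is engaged in the slot. I'll continue until the stop's y is about -101.0 (rider centre -100.8 less 0.2 for the gauge's yaw), easing sideways with the contact force.

```bash
python3 - <<'E'
from h import *
p=np.array([462.0,-146.0,102.5]); y=-0.48; s=-85.9
while s>-100.4 and y>-1.05:
    step=min(0.1,max(0.012,(s+101.0)/40*0.9)); y-=step
    movel(p,Rz(y),max_speed=10); wait(.15); g=gauge(snap('wrist','u%d.png'%(-y*1000)))
    rep(round(y,3)); print(g)
    s=float(g[0][1])
    F=read_state()['ft_force']; p[:2]+=np.clip(F[:2]*0.1,-.3,.3)
    if F[2]+1.6>6.5 or np.hypot(*F[:2])>12: print('force');break
E
```

```text
-0.58 13.28 [ 461.97 -146.02  102.51] F [1.34 2.5  2.58] M [ 0.63  -0.459 -0.018] q7 1.57
((733, np.float64(-89.3), np.float64(422.5), np.float64(7.5)), (511, np.float64(-98.6), np.float64(408.8), np.float64(12.0)))
-0.68 13.72 [ 462.1  -145.83  102.51] F [0.38 1.18 3.02] M [ 0.401 -0.262  0.047] q7 1.5
((720, np.float64(-93.1), np.float64(422.7), np.float64(7.5)), (508, np.float64(-100.7), np.float64(408.8), np.float64(7.7)))
-0.78 14.18 [ 462.16 -145.7   102.53] F [-0.04  0.95  2.59] M [ 0.357 -0.296 -0.049] q7 1.42
((710, np.float64(-97.0), np.float64(422.5), np.float64(7.5)), (412, np.float64(-101.1), np.float64(408.5), np.float64(6.8)))
-0.87 14.62 [ 462.21 -145.55  102.53] F [1.85 1.58 2.32] M [ 0.41  -0.489  0.053] q7 1.36
((713, np.float64(-100.5), np.float64(422.5), np.float64(7.6)), (355, np.float64(-100.7), np.float64(408.3), np.float64(7.6)))
```

The stop is at -100.5 and the target -100.9. I'll give a last small turn, back off within the slot's play, lift out, and look.

```bash
python3 - <<'E'
from h import *
p=np.array([462.3,-145.5,102.5])
movel(p,Rz(-0.88),max_speed=10); wait(.25); print(gauge(snap('wrist')))
movel(p,Rz(-0.76),max_speed=10); wait(.1); rep('back')
print('guard',movel(p+[0,0,70],max_speed=60,guard=15)); rep('up')
movep([404,-146,330],Rz(0.0)); w=snap('wrist','w4.png'); print(gauge(w)); rep('look')
P=np.array([dep(w,u,v) for v in range(255,300) for u in range(300,345)]); P=P[(P[:,2]>262)&(P[:,2]<284)]; print(P[::8].round(1), len(P))
cv2.imwrite('pics/c4.png',cv2.resize(w['image'][165:365,230:420],None,fx=4,fy=3,interpolation=cv2.INTER_CUBIC))
E
```

```text
((715, np.float64(-100.7), np.float64(422.5), np.float64(7.6)), (352, np.float64(-100.7), np.float64(408.3), np.float64(7.7)))
back 15.54 [ 462.17 -145.58  102.49] F [ 0.33 -0.11  2.55] M [0.127 0.017 0.054] q7 1.43
guard False
up 16.86 [ 462.14 -145.47  172.19] F [-0.1  -0.74 -1.06] M [ 0.007 -0.015 -0.009] q7 1.35
((125, np.float64(-101.7), np.float64(422.5), np.float64(7.7)), (82, np.float64(-101.6), np.float64(407.9), np.float64(8.0)))
look 17.62 [ 404.02 -145.61  329.02] F [ 0.4   0.01 -2.23] M [ 0.066  0.015 -0.042] q7 1.85
[[ 398.1 -146.1  272.8]
 [ 398.7 -146.6  274. ]
 [ 398.  -145.6  277.4]
 [ 398.3 -144.6  278.1]
 [ 398.4 -146.6  280.3]
 [ 398.5 -145.6  281.4]
 [ 398.2 -144.2  283.7]] 51
```

View pics/c4.png

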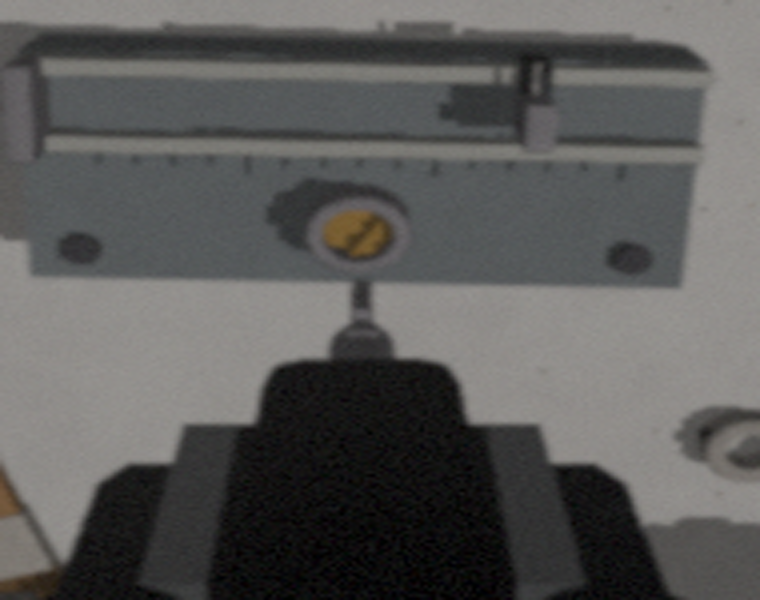

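The image shows the slot turned and the stop's pointer against the rider's line at crop (535,80). Stop and rider read -101.7 and -101.6. The driver still sits the same in the hand, so I'll return it to the recorded grasp pose.

```bash
python3 - <<'E'
from h import *
R=Rz(np.radians(14.4)); p=np.array([465.95,240.96,0])
movep(p+[0,0,190],R); movel(p+[0,0,124],max_speed=80); wait(.2); rep('above')
print(movel(p+[0,0,100],max_speed=25,guard=6)); rep('in')
print(movel(p+[0,0,65.3],max_speed=25,guard=8)); wait(.2); rep('down')
E
```

```text
above 20.32 [466.12 241.08 124.39] F [ 0.11  0.56 -0.17] M [-0.036 -0.007 -0.014] q7 1.4
False
in 21.43 [466.03 241.03 100.15] F [ 0.36  1.24 -1.03] M [ 0.022 -0.044 -0.05 ] q7 1.41
False
down 23.18 [465.96 240.99  65.33] F [-0.01 -0.26  0.04] M [-0.006  0.03   0.011] q7 1.43
```

```bash
python3 - <<'E'
from h import *
p=np.array([465.95,240.96,0])
print(movel(p+[0,0,63.5],max_speed=8,guard=4)); rep('home')
open_gripper(); wait(.3); rep('open')
movel(p+[0,0,150],max_speed=100)
movep([405,241,330],Rz(0)); wait(.3); w=snap('wrist','w5.png'); rep('look')
P=np.array([dep(w,u,v) for v in range(190,300) for u in range(280,370)]); z=P[:,2]
m=(z>103)&(z<122)&(np.hypot(P[:,0]-465,P[:,1]-241)<25); print(cv2.minAreaRect(P[m][:,:2].astype(np.float32)),np.median(z[m]),np.percentile(z[m],95))
cv2.imwrite('pics/c5.png',cv2.resize(w['image'][180:300,270:380],None,fx=5,fy=5,interpolation=cv2.INTER_CUBIC))
E
```

```text
True
home 23.38 [466.   241.    65.25] F [-2.59 -1.66 11.55] M [-0.234  0.434  0.025] q7 1.43
open 24.33 [465.73 240.83  64.67] F [0.26 0.41 0.72] M [-0.033 -0.007 -0.017] q7 1.43
look 26.47 [405.07 240.81 329.41] F [ 0.23 -0.17  0.89] M [-0.042  0.061 -0.04 ] q7 0.99
((465.9862060546875, 240.9915771484375), (26.8718318939209, 19.937482833862305), 15.581321716308594) 113.82477218534746 115.6041893703756
```

View pics/c5.png

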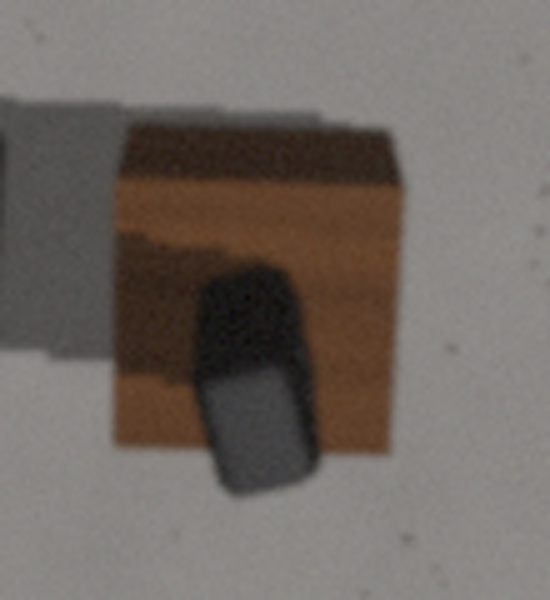

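The driver stands in its stand as at the start: cap at crop (265,430), centre (466.0,241.0), height 113.8 mm, all matching the first measurement. The robot is clear, so I'm handing in.

```bash
python3 -c "
from h import *
print(finish_job())"
```

```text
the job is handed in; nothing more can be done
None
```

The job is done and handed in at about 26.5 s of the 61 s allowed; no verdict was reported. I took the middle-sized screwdriver from its stand, turned the screw clockwise until the stop lined up with the rider, and put the driver back.

- **Finding the slot:** The wrist camera showed the slot's angle, so I lowered the blade already aligned and it went straight in. I didn't have to turn to feel for it. I took the blade to be in the slot from the brass depths, and this was confirmed when the stop began to move.
- **Pressing force:** It read about 3.7 N on first contact and about 5 N at most while turning, under the 10 N limit. The force readings scatter by about 1 N.
- **Stop in line:** With the blade lifted out, the stop read y = -101.7 mm and the rider -101.6 mm. The gauge's slight skew adds about 0.2 mm, still well within the 3 mm allowed.
- **Driver back in its stand:** The cap's position and height matched the first measurement to 0.1 mm, and its angle to about 1°. The final press to seat it read about 11.5 N, on the stand only.
- **Where measurements disagreed:** The collar's position varied by about 1.5 mm between methods, and the top camera was about 4 mm off the wrist camera in y. I relied on measurements taken relative to the tip in the same wrist image.
- **Not checked:** I didn't measure the other things on the table again after the job. No move was planned near them, and I saw no sign of unexpected contact.

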